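# Pin the lock bar of the drilling jig

## Task

The steel lock bar of the grey drilling jig has been swung over the wooden workpiece, and its eye sits between the two ears of the yoke. Lock it: take the longer of the two steel pins from the wooden rack and pass it down through the upper ear, the bar's eye and the lower ear until its head sits on the upper ear, then let go. Leave the shorter pin in the rack.

Things in the scene. Friction and masses are not known exactly. Their poses are not given: they have to be found in the camera images.
- long_pin: The longer steel pin, upright, nose down, in a hole of the wooden rack (56x135x43 mm, two holes 70 mm apart, 35 deep). Origin: nose tip; z up the pin. Shaft 16 mm diameter, 80 long, nose tapered over 10 mm to an 8 mm flat; round head 38 mm diameter, 38 tall, z = 80 to 118 mm, held from above at any yaw. In the rack the nose is 8 mm above the table. 0.13 to 0.25 kg.
- short_pin: The shorter steel pin, standing likewise in the rack's other hole; the two may be either way round. Same head and diameter, but its shaft is only 44 mm long, too short to pass the lower ear, so in the rack its head stands 36 mm lower than the long pin's. Origin: nose tip; z up. It stays there.
- drill_jig: Fixed grey jig, plate 84x265x10 mm. Its yoke has two level round ears, 56 mm diameter, with 26 mm upright bores on one axis: lower ear z = 60 to 72 mm, upper 94 to 106. Origin: on the table below the bores; z up; +y along the lock bar to its pivot, 160 mm off, 101 tall. A web 106 mm tall stands 39 to 51 mm to the -y side. Fully home, the long pin's nose is at z = 26 mm.
- bar_eye (a point): Centre of the eye of the steel lock bar: a ring of 48 mm outer diameter with a 26 mm upright hole, 16 mm thick, between the ears at z = 75 to 91 mm. The bar swings easily on its pivot along the jig's x, so the eye may be up to 6 mm off the bores' axis; the pin's nose pushes it into line.

How it is judged (in metres and radians):
At the end, for the whole second after the job is handed in: The long pin rests in the yoke through upper ear, eye and lower ear, upright within 10 degrees: nose within 12 mm of the bores' axis and 14 mm of the eye's centre seen from above, and 18 to 36 mm above the table (head within 10 mm of the upper ear) (z of long_pin in the frame of drill_jig between 0.018 and 0.036 m and horizontal distance between long_pin and drill_jig below 0.012 m and horizontal distance between long_pin and bar_eye below 0.014 m and angle between long_pin's own z axis and vertical below 0.18 rad and linear speed of long_pin below 0.02 m/s); the robot touches nothing.
It fails at once if the short pin is pulled out of its place in the rack (moved more than 40 mm) (distance of short_pin from where it was at the start of the episode above 0.04 m).
It also fails if it takes over 35 s, if anything falls off the work surface, if the arm or the gripper's body presses on something with over 40 N, if the wrist force passes 120 N, or if a joint passes its speed limit or range.

## Robot

A 6-joint arm with a two-finger parallel gripper is mounted at the origin on the work surface; the furniture and walls round the work are solid. World frame = base frame: x ahead of the robot, y to its left, z up, the work surface at z = 0. Lengths are in mm, angles in rad, forces in N, time in s.
With the tool pointing down it reaches from about 350 to 925 mm from the base axis. Payload 6.4 kg.
Tool frame: the origin (TCP) lies on the centre line of the jaws, within the pads' length; the fingertips stand 19 mm ahead of it and the grasp point (between the pads) is the TCP; z points along the fingers, y is the line along which they close (so a half turn about z gives the same grasp; the last joint's range is limited). The gripper opens to 94 mm and grips with 3 to 60 N. Pads are 16 mm wide; open, the fingers measure 119 mm over their backs; the gripper's body (75 mm by 177 mm) begins 78 mm behind the grasp point.
Start: joints at [-0.174, 0.245, 1.558, -0, 1.339, -0.174], TCP at [650.011, 0.004, 224.455] pointing down, gripper open.
Joint ranges: [-3.13, 3.13], [-1.02, 2.26], [0.13, 2.54], [-0.95, 4.09], [0.21, 2.88], [-2.74, 2.74]. Speed limits (rad/s): [2.57, 2.57, 3.14, 3.14, 3.14, 3.14].

## Interface

Orientations are given as a rotation vector (axis times angle).
In Python, from bench import robot gives the robot as it stands.
- The arm moves only by the tool drive_effector, called after "Request:" in YAML: its name, and indented under it one key for each argument. Schema: {"type":"object","properties":{"moves":{"type":"array","items":{"type":"array","items":{"type":"number"},"minItems":6,"maxItems":6},"minItems":1,"maxItems":5},"finger_gap":{"type":"number"},"only":{"type":"string"},"quiet":{"type":"boolean"},"lines":{"type":"string"}},"required":["moves"],"additionalProperties":false}. moves is a list of rows, 1 to 5 of them, each of 6 numbers: dx, dy, dz in units of 25 mm, then a rotation vector rx, ry, rz in units of 0.2 rad; each row shifts and turns the commanded pose from where the row before left it, along the tool's axes as they then stand; what a row does not reach is not made up. A row lasts 1/8 s, in which the tool goes at most 62.5 mm and 0.188 rad, less where a joint would pass 70% of its speed; a pose out of reach is approached as far as the arm can. finger_gap is the opening from 0.0 (shut) to 1.0 (fully open), set as the call begins (left out keeps the last). The fingers move at their own pace and stop on an object; the grip force is fixed at half the most. Time passes only in rows, so rows that do not move let the fingers close. The tool returns the time, the measured TCP pose, the force, the opening and the grip force at its end. only (a regular expression) keeps the lines of the reply that match it, lines (a string "A,B") keeps lines A to B, and quiet returns only ok. Input that does not fit is refused with a message, and nothing moves.
- robot.get_obs(): the state, without advancing time (a new reading comes with each control period).
- robot.grab_frame(name): name is "scene" or "side" or "wrist"; returns (picture, depth): 480x640x3 uint8, blue, green, red; 480x640 float32, mm along the optical axis (not along the pixel's ray), 0 where there is no reading.
- robot.get_calibration(name): a dict with "mtx" (3x3 intrinsics, pixels), "extrinsics" (4x4, takes a point from world to camera coordinates); the wrist camera has in their place "tool_from_camera" (4x4, takes a point from camera to tool coordinates, whose origin is the TCP and whose axes are the flange's). Camera axes: x right, y down, z forward; pixel columns grow to the right and rows downward; lengths in mm; the calibration is good to about 2 mm. A picture is of the moment at which its call begins: read the wrist's pose just before it. get_calibration takes no time and is no camera call.
- robot.hand_in(): hands the job in; it is judged then, once.
The state is a dict: "t": time; "qpos": joint angles; "dq": joint speeds; "tau": joint torques, N m; "position": TCP position; "orientation": TCP orientation; "wrist_force": force on the tool from outside, world axes, zero at the start; "ft_torque": the same for the moment, N m; "grip_width": opening from 0.0 (shut) to 1.0 (fully open); "gripper_force": force on a finger pad.
Only numpy, scipy, OpenCV 4.12 (cv2) and the standard library are available. Lean on these libraries where they do the work, as an engineer would, in place of code of your own. Each camera call takes 0.05 s, during which the arm holds its last target. There are 200 camera calls.

## Working session

There is one attempt and no reset: what is moved stays moved. The work goes in short steps, Python scripts to look and compute and a tool call to move; the robot and the scene stay as the last step left them, time stands still between calls to the robot, and variables do not carry over. Pictures are saved under pics/ and viewed, at most 10 in all, crops included, and the job is handed in when it is done.

```bash
mkdir -p pics; cat > h.py <<'E'
import numpy as np,cv2
from scipy.spatial.transform import Rotation as R
from bench import robot
def snap(n,f):
    o=robot.get_obs(); p,d=robot.grab_frame(n); cv2.imwrite(f'pics/{f}.png',p); np.save(f'pics/{f}.npy',d); return o,p,d
def c2w(n,o=None):
    c=robot.get_calibration(n)
    if n!='wrist': return np.array(c['mtx']),np.linalg.inv(np.array(c['extrinsics']))
    T=np.eye(4);T[:3,:3]=R.from_rotvec(o['orientation']).as_matrix();T[:3,3]=o['position']
    return np.array(c['mtx']),T@np.array(c['tool_from_camera'])
def cloud(n,d,o=None):
    K,T=c2w(n,o); v,u=np.mgrid[:480,:640]
    P=np.stack([(u-K[0,2])/K[0,0]*d,(v-K[1,2])/K[1,1]*d,d],-1)
    W=P@T[:3,:3].T+T[:3,3]; W[d<=0]=np.nan; return W
E
python3 - <<'E'
from h import *
o,_,_=snap('scene','s1');snap('side','d1')
o2,_,_=snap('wrist','w1')
print(o['position'],o['orientation'],o['grip_width'])
for n in('scene','side'): print(c2w(n)[1].round(2))
print(robot.get_calibration('wrist'))
E
ls
```

```text
[6.49438139e+02 1.12250473e-01 2.23366243e+02] [-2.22029721e+00 -2.22039291e+00  1.73237537e-03] 1.0039949705663929
[[ 4.80000e-01  3.60000e-01 -8.00000e-01  1.15715e+03]
 [ 8.80000e-01 -2.20000e-01  4.30000e-01 -4.62570e+02]
 [-2.00000e-02 -9.10000e-01 -4.20000e-01  4.61920e+02]
 [ 0.00000e+00  0.00000e+00  0.00000e+00  1.00000e+00]]
[[-1.0000e+00 -0.0000e+00  3.0000e-02  4.3195e+02]
 [-3.0000e-02  6.2000e-01 -7.8000e-01  5.7981e+02]
 [-2.0000e-02 -7.8000e-01 -6.2000e-01  6.0760e+02]
 [ 0.0000e+00  0.0000e+00  0.0000e+00  1.0000e+00]]
{'mtx': array([[332.28942516,   0.        , 315.41138148],
       [  0.        , 332.28942516, 240.97468033],
       [  0.        ,   0.        ,   1.        ]]), 'tool_from_camera': array([[ 6.08213311e-04, -9.73517502e-01, -2.28611685e-01,
         6.63457419e+01],
       [ 9.99999713e-01,  6.95447015e-04, -3.01020068e-04,
        -9.43948512e-01],
       [ 4.52035619e-04, -2.28611436e-01,  9.73517646e-01,
        -1.60362223e+02],
       [ 0.00000000e+00,  0.00000000e+00,  0.00000000e+00,
         1.00000000e+00]])}
bench.py
h.py
pics
```

View pics/s1.png

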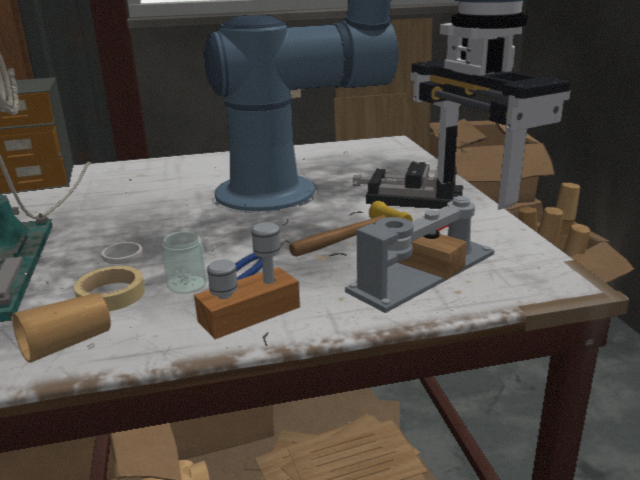

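View pics/d1.png

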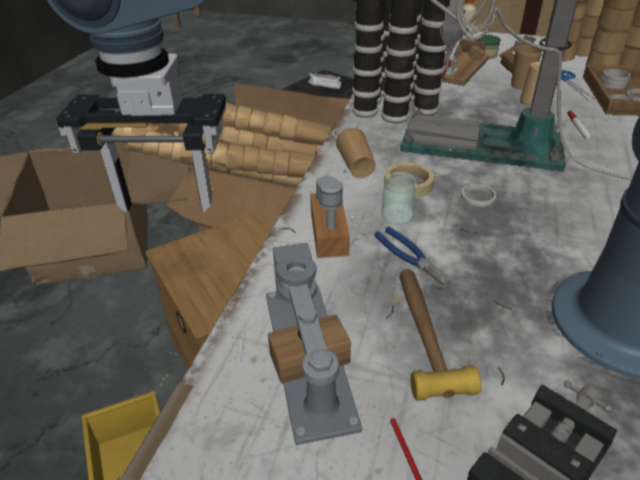

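The scene picture shows the long pin's head at (266,232), the short pin's at (222,272) and the yoke bore at (398,225). The side picture shows the bore at (296,267) and the long head at (329,186), with the short pin hidden behind it.

```bash
python3 - <<'E'
from h import *
for n,f,head,bore,piv in(('scene','s1',(266,230),(398,225),(462,203)),('side','d1',(329,184),(296,267),(321,360))):
    W=cloud(n,np.load(f'pics/{f}.npy'))
    def reg(c,r,zl,zh):
        v,u=np.mgrid[:480,:640]; m=(abs(u-c[0])<r)&(abs(v-c[1])<r)&(W[...,2]>zl)&(W[...,2]<zh); return W[m]
    for nm,c,r,zl,zh in(('long',head,25,120,134),('short',(222,268),25,84,97),('ear',bore,45,101,112),('piv',piv,25,95,108)):
        q=reg(c,r,zl,zh)
        if len(q)<10: continue
        (x,y),rad=cv2.minEnclosingCircle(q[:,:2].astype(np.float32))
        print(n,nm,len(q),np.median(q,0).round(1),q.mean(0).round(1),'encl',round(x,1),round(y,1),round(rad,1), q.min(0).round(0),q.max(0).round(0))
    # ray-plane of bore ellipse
    K,T=c2w(n)
    for nm,c,z in(('bore',bore,106),('head',head,126),('piv',piv,101)):
        r=T[:3,:3]@np.linalg.inv(K)@[*c,1]; print(n,nm,(T[:3,3]+r*(z-T[2,3])/r[2]).round(1))
a=cv2.resize(cv2.imread('pics/s1.png')[170:320,200:500],None,fx=2.6,fy=2.6,interpolation=2)[:300,:]
b=cv2.resize(cv2.imread('pics/d1.png')[160:400,240:400],None,fx=2.5,fy=2.5,interpolation=2)
cv2.imwrite('pics/c1.png',a);cv2.imwrite('pics/c2.png',b)
w=cv2.imread('pics/w1.png')
E
```

```text
scene long 329 [ 448.5 -180.8  125.5] [ 447.3 -180.6  124.8] encl 443.5 -179.3 19.6 [ 425. -198.  120.] [ 462. -161.  127.]
scene short 383 [ 456.1 -250.    89.6] [ 455.  -249.7   88.9] encl 451.5 -248.5 19.3 [ 433. -267.   84.] [ 471. -230.   92.]
scene ear 866 [496.8 -19.  105.8] [495.7 -16.9 105.3] encl 492.5 -13.5 43.5 [462. -55. 101.] [526.  30. 108.]
scene piv 146 [456.9 152.  100.2] [456.6 149.9  99.7] encl 468.6 127.6 43.8 [438.  86.  95.] [482. 170. 103.]
scene bore [494.7   4.1 106. ]
scene head [ 453. -182.  126.]
scene piv [467.1 144.6 101. ]
side long 252 [ 440.6 -174.1  123.7] [ 440.6 -174.6  123.4] encl 440.6 -176.7 19.3 [ 422. -193.  120.] [ 459. -158.  126.]
side ear 1144 [490.6 -12.5 104. ] [490.3 -10.2 104. ] encl 490.1 -12.3 43.1 [460. -52. 101.] [522.  31. 106.]
side piv 363 [449.7 159.4  99.6] [449.7 159.4  99.4] encl 449.9 157.6 14.5 [436. 144.  95.] [464. 172. 103.]
side bore [486.6   4.1 106. ]
side head [ 443.1 -176.7  126. ]
side piv [448.5 162.1 101. ]
```

View pics/w1.png

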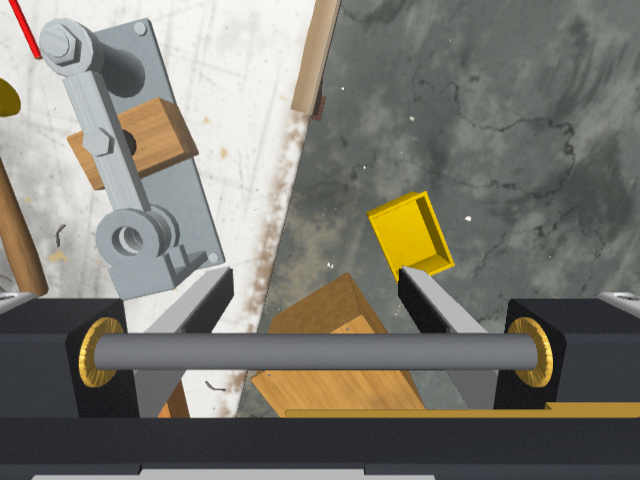

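The wrist view shows the bore of the upper ear at about (128,237) and the pivot bolt at (68,48). Next I move above the long pin, keeping the closing line along world x, across the rack.

The manual's scale: shifts go in units of 25 mm and turns go in units of 0.2 rad. Converting my numbers, -41.5 mm is -1.66, -36 mm is -1.44.

Request:
drive_effector:
  moves:
    - [-1.44,-1.66,0.16,0,0,0]
    - [-1.44,-1.66,0.16,0,0,0]
    - [-1.44,-1.66,0.16,0,0,0]
    - [-1.44,-1.66,0.16,0,0,0]
    - [-1.36,-1.66,0.16,0,0,0]
  finger_gap: 1.0

```text
t: 0.78
position: [441.0, -178.8, 204.2]
orientation: [2.221, 2.222, -0.0]
wrist_force: [0.2, -1.2, -0.1]
grip_width: 1.001
gripper_force: 0.0
```

Request:
drive_effector:
  moves:
    - [0,0,0,0,0,0]
    - [0,0,0,0,0,0]

```text
t: 1.02
position: [442.8, -177.9, 204.6]
orientation: [2.222, 2.221, 0.001]
wrist_force: [-0.6, -0.2, 0.2]
grip_width: 1.003
gripper_force: 0.0
```

```bash
python3 - <<'E'
from h import *
o,_,_=snap('wrist','w2'); print(o['position'],o['orientation'])
E
```

```text
[ 442.83971482 -177.89651512  204.62116009] [2.22156031e+00 2.22081603e+00 7.30874835e-04]
```

View pics/w2.png

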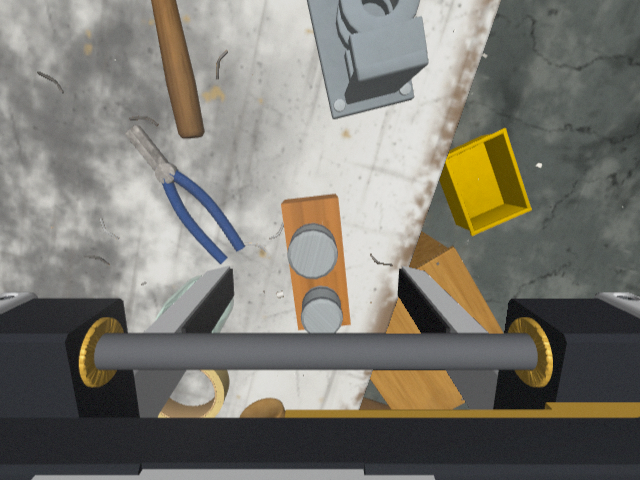

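The wrist view shows the long head's top centre at (312,251) and the short one at (322,311). A glass jar is at (200,300), behind the left finger, so I'll narrow the jaws before going down.

```bash
python3 - <<'E'
from h import *
o=robot.get_obs()
K,T=c2w('wrist',o)
def rp(c,z):
    r=T[:3,:3]@np.linalg.inv(K)@[*c,1]; return (T[:3,3]+r*(z-T[2,3])/r[2]).round(1)
print('head',rp((312,251),126),'short',rp((322,311),90))
W=cloud('wrist',np.load('pics/w2.npy'),o)
q=W[200:300,270:350].reshape(-1,3); q=q[(q[:,2]>120)&(q[:,2]<132)]; print(len(q),q.mean(0),cv2.minEnclosingCircle(q[:,:2].astype(np.float32)))
S=cloud('scene',np.load('pics/s1.npy'))[230:295,163:205].reshape(-1,3); print('jar',np.nanpercentile(S,[2,50,98],axis=0).round(0))
S=cloud('side',np.load('pics/d1.npy'))[172:222,382:415].reshape(-1,3); print('jar',np.nanpercentile(S,[2,50,98],axis=0).round(0))
# bore from w1 
E
```

```text
head [ 439.6 -175.1  126. ] short [ 448.2 -240.2   90. ]
1960 [ 439.83394082 -177.07325793  125.54588216] ((439.7740173339844, -178.32872009277344), 19.23590850830078)
jar [[ 107. -296.   -1.]
 [ 340. -269.   45.]
 [ 351. -190.   81.]]
jar [[ 287. -411.   -2.]
 [ 320. -244.   50.]
 [ 347. -233.   79.]]
```

Scaled: -2 mm is -0.08, 32 mm is 1.28.

Request:
drive_effector:
  moves:
    - [0,-0.08,0,0,0,0]
    - [0,0,1.2,0,0,0]
    - [0,0,1.28,0,0,0]
    - [0,0,1.2,0,0,0]
    - [0,0,0,0,0,0]
  finger_gap: 0.68

```text
t: 1.7
position: [439.4, -176.3, 110.3]
orientation: [-2.216, -2.219, 0.001]
wrist_force: [0.0, -0.3, -0.3]
grip_width: 0.686
gripper_force: 0.0
```

Request:
drive_effector:
  moves:
    - [0,0,0,0,0,0]
    - [0,0,0,0,0,0]
    - [0,0,0,0,0,0]
    - [0,0,0,0,0,0]
  finger_gap: 0.2

```text
t: 2.2
position: [441.1, -178.5, 113.5]
orientation: [2.22, 2.22, 0.0]
wrist_force: [0.1, 0.3, 3.8]
grip_width: 0.401
gripper_force: 30.0
```

Request:
drive_effector:
  moves:
    - [0,0,-0.6,0,0,0]
    - [0,0,-1.2,0,0,0]
    - [0,0,-1.6,0,0,0]
    - [0,0,-1.6,0,0,0]
    - [0,0,-0.2,0,0,0]

```text
t: 2.82
position: [441.6, -178.8, 246.0]
orientation: [2.217, 2.217, 0.001]
wrist_force: [0.3, -0.5, -1.6]
grip_width: 0.399
gripper_force: 30.0
```

Request:
drive_effector:
  moves:
    - [2,0.4,0,0,0,0]
    - [2,0.4,0,0,0,0]
    - [0,0,0,0,0,0]
    - [0,0,0,0,0,0]

```text
t: 3.32
position: [459.9, -78.0, 241.3]
orientation: [-2.22, -2.221, 0.002]
wrist_force: [0.2, -1.2, -0.7]
grip_width: 0.4
gripper_force: 30.0
```

```bash
python3 - <<'E'
from h import *
o,p,d=snap('wrist','w3'); print(o['position'],o['gripper_force'])
snap('scene','s3');snap('side','d3')
E
```

```text
[459.8518622  -78.0346056  241.30195515] 29.979076176532544
```

View pics/w3.png

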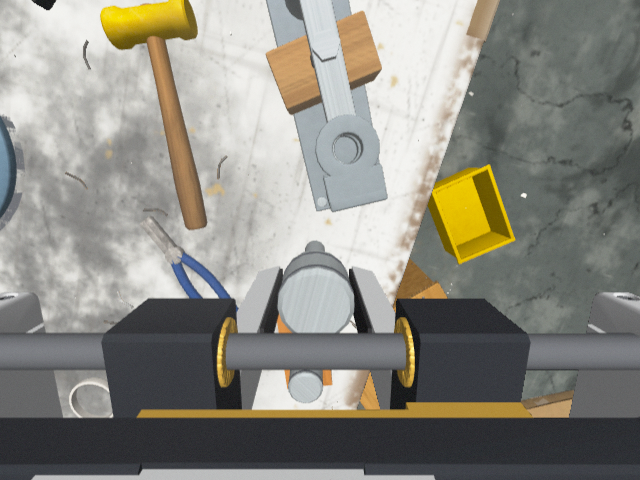

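View pics/s3.png

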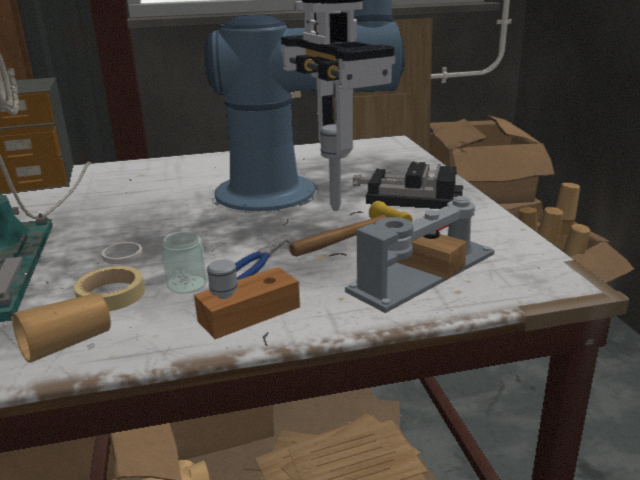

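The pin hangs upright in the jaws with its nose tip showing at (315,245), and the short pin is still in the rack. In this wrist view the bore's top rim is centred at about (347,147).

```bash
python3 - <<'E'
from h import *
o=robot.get_obs();o['position']=[459.85,-78.03,241.3]
K,T=c2w('wrist',o)
def rp(c,z):
    r=T[:3,:3]@np.linalg.inv(K)@[*c,1]; return (T[:3,3]+r*(z-T[2,3])/r[2]).round(1)
print('bore',rp((347,147),106))
W=cloud('wrist',np.load('pics/w3.npy'),o)
for n,W in(('wrist',W),('scene',cloud('scene',np.load('pics/s1.npy'))),('side',cloud('side',np.load('pics/d1.npy')))):
    q=W.reshape(-1,3); q=q[(abs(q[:,2]-105)<4)&(abs(q[:,0]-490)<60)&(abs(q[:,1]+10)<60)]
    # bore-free fit: ear top as occupancy image, inner hole / far rim circle via top-plane rim
    im=np.zeros((140,140),np.uint8); i=(q[:,:2]-[420,-80]).astype(int); i=i[(i>=0).all(1)&(i<140).all(1)]; im[i[:,1],i[:,0]]=255
    im=cv2.morphologyEx(im,cv2.MORPH_CLOSE,np.ones((5,5)))
    cs,h=cv2.findContours(im,cv2.RETR_CCOMP,cv2.CHAIN_APPROX_NONE)
    for c,hh in zip(cs,h[0]):
        if hh[3]>=0 and cv2.contourArea(c)>100:
            (x,y),r=cv2.minEnclosingCircle(c); print(n,'hole',x+420.5,y-79.5,r)
# tool pin nose estimate from side/scene clouds
for n in('scene','side'):
    q=cloud(n,np.load(f'pics/{n[0] if n=="scene" else "d"}3.npy')).reshape(-1,3)
    q=q[(np.hypot(q[:,0]-460,q[:,1]+78)<25)&(q[:,2]>110)&(q[:,2]<250)]
    for a in(135,150,165,190,210):
        s=q[abs(q[:,2]-a)<5]; print(n,a,len(s),s.mean(0).round(1) if len(s) else '')
    print('low',np.percentile(q[:,2],1))
g=cv2.resize(cv2.imread('pics/w3.png')[90:220,280:420],None,fx=4,fy=4,interpolation=2); cv2.imwrite('pics/c3.png',g)
E
```

```text
bore [485.8   1.6 106. ]
wrist hole 485.9545440673828 0.9545440673828125 13.716530799865723
scene hole 490.8585891723633 -0.32323455810546875 16.009511947631836
side hole 486.79381561279297 1.9690704345703125 14.153793334960938
scene 135 12 [463.2 -79.9 137.7]
scene 150 79 [465.3 -81.1 150.1]
scene 165 76 [465.7 -81.8 165. ]
scene 190 78 [465.7 -81.4 190.2]
scene 210 60 [466.2 -81.6 208.8]
low 139.15010846505422
side 135 14 [459.4 -75.  137.3]
side 150 62 [459.  -73.2 150.1]
side 165 64 [459.8 -72.8 165.3]
side 190 62 [459.5 -73.  190. ]
side 210 21 [460.  -69.4 209. ]
low 139.47271284499746
```

View pics/c3.png

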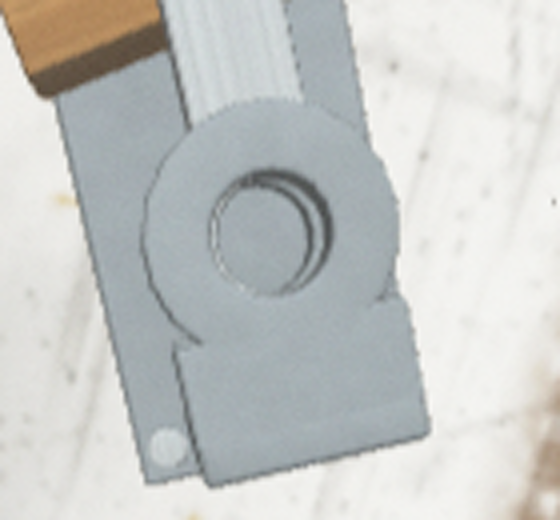

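Request:
drive_effector:
  moves:
    - [1.08,0.36,0,0,0,0]
    - [1.08,0.36,0,0,0,0]
    - [1,0.34,0,0,0,0]
    - [0,0,0,0,0,0]
    - [0,0,0,0,0,0]

```text
t: 4.1
position: [486.9, 0.0, 242.3]
orientation: [-2.223, -2.22, 0.001]
wrist_force: [-0.8, -0.6, -1.3]
grip_width: 0.399
gripper_force: 30.0
```

Request:
drive_effector:
  moves:
    - [0,0,0.6,0,0,0]
    - [0,0,0.4,0,0,0]
    - [0,0,0.4,0,0,0]
    - [0,0,0,0,0,0]

```text
t: 4.6
position: [486.3, 1.1, 206.1]
orientation: [-2.22, -2.22, 0.002]
wrist_force: [0.8, 0.2, -2.0]
grip_width: 0.4
gripper_force: 30.0
```

No contact so far, so I continue down in small steps.

Scaled: 8 mm is 0.32.

Request:
drive_effector:
  moves:
    - [0,0,0.32,0,0,0]
    - [0,0,0.32,0,0,0]
    - [0,0,0.32,0,0,0]
    - [0,0,0,0,0,0]

```text
t: 5.1
position: [486.5, 1.1, 182.5]
orientation: [-2.22, -2.22, 0.001]
wrist_force: [0.1, -0.2, -1.5]
grip_width: 0.4
gripper_force: 30.0
```

Request:
drive_effector:
  moves:
    - [0,0,0.32,0,0,0]
    - [0,0,0.32,0,0,0]
    - [0,0,0.32,0,0,0]
    - [0,0,0,0,0,0]

```text
t: 5.6
position: [486.4, 1.1, 158.5]
orientation: [-2.22, -2.22, 0.002]
wrist_force: [-0.8, 0.1, -1.5]
grip_width: 0.399
gripper_force: 30.0
```

Scaled: 8 mm is 0.32, 6 mm is 0.24.

Request:
drive_effector:
  moves:
    - [0,0,0.32,0,0,0]
    - [0,0,0.32,0,0,0]
    - [0,0,0.24,0,0,0]
    - [0,0,0,0,0,0]

```text
t: 6.1
position: [486.5, 1.1, 136.7]
orientation: [-2.221, -2.221, 0.001]
wrist_force: [0.0, -0.1, -1.7]
grip_width: 0.4
gripper_force: 30.0
```

Request:
drive_effector:
  moves:
    - [0,0,0.08,0,0,0]
    - [0,0,0.08,0,0,0]
    - [0,0,0,0,0,0]

```text
t: 6.48
position: [487.0, 1.0, 133.4]
orientation: [-2.221, -2.221, 0.0]
wrist_force: [-0.2, -1.1, -1.4]
grip_width: 0.399
gripper_force: 30.0
```

Request:
drive_effector:
  moves:
    - [0,0,0,0,0,0]
    - [0,0,0,0,0,0]
    - [0,0,0,0,0,0]
    - [0,0,0,0,0,0]
  finger_gap: 0.75

```text
t: 6.98
position: [487.1, 1.0, 133.6]
orientation: [2.221, 2.221, 0.0]
wrist_force: [-0.2, -0.1, 0.1]
grip_width: 0.743
gripper_force: 0.0
```

Request:
drive_effector:
  moves:
    - [0,0,-0.8,0,0,0]
    - [0,0,-1.6,0,0,0]
    - [0,0,-1.6,0,0,0]
    - [0,0,0,0,0,0]
    - [0,0,0,0,0,0]

```text
t: 7.6
position: [486.5, 1.1, 232.6]
orientation: [-2.221, -2.221, 0.001]
wrist_force: [-0.1, -0.2, -1.4]
grip_width: 0.747
gripper_force: 0.0
```

```bash
python3 - <<'E'
from h import *
o,p,d=snap('wrist','w4');_,s,_=snap('scene','s4');_,e,_=snap('side','d4')
f=lambda a:cv2.resize(a,(390,300),interpolation=2)
cv2.imwrite('pics/m4.png',np.hstack([f(s[160:310,300:495]),f(e[210:360,210:405])]))
for n in('scene','side'):
    q=cloud(n,np.load(f'pics/{"s" if n=="scene" else "d"}4.npy')).reshape(-1,3)
    q=q[(np.hypot(q[:,0]-487,q[:,1]-1)<27)&(q[:,2]>112)&(q[:,2]<160)]
    print(n,np.percentile(q[:,2],98),q[q[:,2]>138].mean(0))
E
```

```text
scene 144.8582730317423 [493.61764045  -3.00397494 142.70161291]
side 143.48335659352526 [486.89042662   4.22963419 141.76460039]
```

View pics/m4.png

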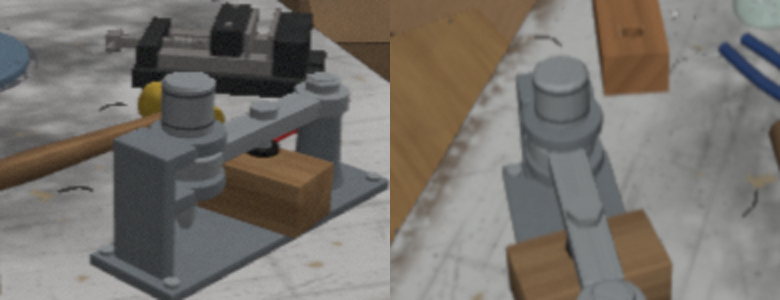

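The picture shows the pin upright with its head seated on the upper ear, at (188,100) in the left half. Its top is at z ≈ 144 mm, as expected when fully home. The gripper is clear.

```bash
python3 -c "
from bench import robot
print(robot.hand_in())"
```

```text
the job is handed in; nothing more can be done
None
```

The long pin is home through the upper ear, eye and lower ear with its head on the upper ear (top at about 144 mm), the short pin was left in the rack, and the job is handed in; the hand-in printed no verdict.

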